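Locate and pin a valve block in a drill jig

ROBOT

A 7-joint arm with a two-finger parallel gripper is mounted at the origin on the work surface. World frame = base frame: x ahead of the robot, y to its left, z up, the work surface at z = 0. Lengths are in m, angles in rad, forces in N, time in s.
With the tool pointing down it reaches from about 0.425 to 0.925 m from the base axis. Payload 6.8 kg.
Tool frame: the origin (TCP) lies at the very end of the fingers, on their centre line; the grasp point (between the pads) lies grasp_offset behind it (grasp_offset is the distance from the TCP to the grasp point, in m); z points along the fingers, y is the direction in which the jaws open and shut (so a half turn about z gives the same grasp; the last joint's range is limited). The gripper opens to 85 mm and grips with 20 to 120 N. Pads are 22 mm wide; open, the fingers measure 114 mm over their backs; the gripper's body (76 mm by 85 mm) begins 54 mm behind the grasp point. The pads swing forward as they close: fully open they stand 13 mm farther back than shut.
Start: joints at [-1.29, 0.477, 0.022, 1.555, -0.011, 1.109, -0.083], TCP at [0.256, 0.625, 0.196] pointing down, gripper open.
Joint ranges: [-2.96, 2.96], [-0.34, 2.1], [-1.41, 1.46], [0.24, 2.44], [-1.37, 4.51], [0.17, 1.92], [-2.96, 2.96]. Speed limits (rad/s): [2.39, 2.39, 3.14, 3.14, 3.14, 3.14, 3.14].

INTERFACE

Orientations are given as a unit quaternion [w, x, y, z].
In Python, from station import * gives the robot as it stands.
- The arm moves only by the shell command python3 -m handwheel 'ROWS' [FORCE]. ROWS is JSON, one flat list of numbers, 7 for each row, row after row: the shift along the world's x, y, z in cm, then the turn, a rotation vector about the world's x, y, z in degrees, then the opening, from 0 (shut) to 1 (fully open). In form: [tx, ty, tz, ax, ay, az, fingers, tx, ty, tz, ax, ay, az, fingers, ...]. A call has 1 to 8 rows; each row is the pose to reach, as a shift and turn from the pose measured when the call began; what a row does not reach only later rows make up. A row lasts 1/12 s, in which the tool goes at most 41.7 mm and 7.16 degrees, less where a joint would pass 70% of its speed; a pose out of reach is approached as far as the arm can. A call with a gripper value outside its range is refused whole. The fingers move at their own pace and stop on an object; FORCE is the grip in N (left out, the last holds). Time passes only in rows, so rows that repeat a pose let the fingers close. It gives the time, the measured TCP pose, the force and the opening at its end, in the units of the state.
- get_obs(): the state, without advancing time (a new reading comes with each control period).
- read_camera(name): name is "side" or "top"; returns the picture (480x640x3 uint8, red, green, blue); there is no depth.
- camera_info(name): a dict with "fx", "fy", "cx", "cy" (pixels), "R" (3x3) and "t" (3): a world point X has camera coordinates R X + t. Camera axes: x right, y down, z forward; pixel columns grow to the right and rows downward; lengths in m; the calibration is good to about 2 mm. A picture is of the moment at which its call begins. camera_info takes no time and is no camera call.
- hand_in(): hands the job in, once; it reports no verdict.
The state is a dict: "t": time; "q": joint angles; "joint_vel": joint speeds; "joint_torque": joint torques, N m; "eef_pos": TCP position; "tool_rot": TCP orientation; "contact_force": force on the tool from outside, world axes, zero at the start; "torque": the same for the moment, N m; "gripper_width": opening from 0.0 (shut) to 1.0 (fully open).
Only numpy, scipy, OpenCV 4.12 (cv2) and the standard library are available. Lean on these libraries where they do the work, as an engineer would, in place of code of your own. Each camera call takes 0.05 s, during which the arm holds its last target. There are 200 camera calls.

TASK

Get the brass valve block ready for drilling: slide it along its channel until it is against the yellow end stop, then push the blue-handled locating pin along its cradle, fully home into the block's opening until the handle's shoulder is on the block, and then swing the red-gripped hold-down arm fully down over the block. The block must stay against the stop and the pin fully home; leave the other things on the bench and on the jig where they are.

Things in the scene. Friction and masses are not known exactly. Their poses are not given: they have to be found in the camera images.
- jig: Drill jig screwed to the bench. x points from the cradle to the channel (roughly away from the robot), y along the channel to the yellow end stop, z up; origin at bench height, under where the block's centre belongs. Dark steel plate 220 x 220 mm, 12 mm thick (x -175..45, y -135..85 mm). Blue arm post: x -16..16, y 49..71 mm, top 66 mm above the bench.
- nest (a point): Point on the channel's floor, 12 mm above the bench, where the block's origin belongs; axes as the jig's. The channel is 42 mm wide (jig x -21..21) and runs along y from -130 to 35 mm. Low front rail: x -29..-21, top 18 mm above the bench. Back fence: x 21..31, top 34 mm above the bench.
- stop (a point): Middle of the yellow end stop's face that the block must touch, at jig x 0, y 30 mm, 22 mm above the bench. The stop is 56 mm wide, 12 mm thick (y 30..42), its top 32 mm above the bench.
- cradle (a point): Middle of the aluminium V-shaped cradle in which the pin lies, at jig x -97.5, y 0, at the height of the pin's axis (30 mm above the bench). The cradle is 125 mm long (jig x -160..-35), 24 mm wide, open at both ends; its flanks end 25 mm above the bench, so fingertips kept above that can follow the pin.
- block: Loose brass valve block, 40 (x) x 60 (y) x 36 mm (z), 0.25 to 0.5 kg, standing in the channel with 1 mm play either side, 40 to 85 mm short of the stop (towards jig -y). Origin: centre of its underside; axes within 0.02 rad of the jig's. A few newtons on its -y face slide it. Its top is 48 mm above the bench.
- opening (a point): Centre of the mouth of the block's round opening, in its -x face (facing the cradle), 18 mm above its underside, mid-width. The opening is 11 mm across with a 2 mm chamfer and runs right through along x. With the block against the stop it is in line with the pin.
- pin: Loose locating pin lying in the cradle, 60 g: blue round handle 20 mm across, 60 mm long, with a white ring, and a steel shaft 8 mm across, 34 mm long. Origin: on the axis at the shoulder (handle's flat front, where the shaft starts); x points to the tip, only that axis matters. Shoulder starts 45 to 70 mm from the block's face. 1 or 2 N on its back end slide it along the cradle.
- pin_tip (a point): Tip of the pin's shaft, on the axis. With the pin fully home (shoulder on the block's face) it is 34 mm inside the opening.
- pin_back (a point): Centre of the flat back end of the pin's handle, 60 mm behind the shoulder, on the axis.
- clamp (a joint): Hold-down arm's angle in rad: 0 = fully down (level, at its end stop, its pad 1.5 mm above the block), about 1.57 = upright, up to 1.9 = leaning back away from the block. The hinge is stiff (0.12 N m, about 2 N at the grip) and stays where it is left.
- clamp_hinge (a point): Hinge of the hold-down arm, 58 mm above the bench, on the post beyond the end stop (jig x 0, y 60 mm); the hinge axis is along the jig's x. When down, the arm points to the jig's -y, over the block.
- clamp_grip (a point): Middle of the upper (outer, when raised: +y side) face of the red grip at the arm's free end, 73 mm from the hinge. Steel arm 16 mm wide and 10 mm thick, red grip 18 mm wide, 30 mm long (58 to 88 mm from the hinge) and 14 mm thick.
- spare_block: plain aluminium block without an opening, 40 x 30 x 36 mm, standing on the jig's plate to the left of the cradle; bystander. Origin: centre of its underside.
- wrench: steel wrench, 120 mm long, lying on the jig's plate to the right of the cradle; bystander. Origin: mid-length, underside.
- screwdriver: screwdriver with red handle lying on the bench, left; bystander.
- spray_can: yellow spray can with white cap, 60 mm across, 190 mm tall, standing at the left; bystander. Origin: centre of its underside.
- oil_bottle: small white oil bottle with red cap, 48 mm across, 85 mm tall, standing at the right; bystander. Origin: centre of its underside.
- parts_bin: blue open parts bin, 100 x 150 x 50 mm, on the bench at the right; bystander. Origin: centre of its underside.
- steel_bush: flanged steel bush, 44 mm across, 30 mm tall, at the left; bystander. Origin: centre of its underside.
There are look-alikes about, which are no part of the job. Leave any green or purple look-alike of the block alone. What is shaped like the pin but pink is not meant.

How it is judged:
By the outcome, as a careful person would: the job done as asked, in the order asked, and still so for the second after the job is handed in, with the robot touching nothing.
It also fails if it takes over 54 s, if anything falls off the work surface, if the arm or the gripper's body presses on something with over 40 N, if the wrist force passes 120 N, or if a joint passes its speed limit or range.

## Working session

There is one attempt and no reset: what is moved stays moved. The work goes in short steps, Python scripts to look and compute and a shell command to move; the robot and the scene stay as the last step left them, time stands still between calls to the robot, and variables do not carry over. Pictures are saved under pics/ and viewed, on a budget of 10 in all, crops included, one or two more only if the job needs it, and the job is handed in when it is done.

```bash
mkdir -p pics
python3 - <<'E'
from station import *
import cv2
o=get_obs();print(o)
for n in("top","side"):
    print(n,camera_info(n)); cv2.imwrite(f"pics/{n}0.png",read_camera(n)[:,:,::-1])
E
```

```text
{'t': 0.0, 'q': array([-1.29007767,  0.47774392,  0.02237943,  1.55646439, -0.01147475,
        1.10931179, -0.0831182 ]), 'joint_vel': array([ 1.07001123e-03,  3.40206895e-05, -4.74204221e-04, -6.47068915e-04,
        9.35179765e-05,  7.50159402e-04, -1.96706282e-03]), 'joint_torque': array([-2.83125846e-04, -5.96459198e+01,  1.60803493e+00, -2.81193942e+01,
        1.25515464e-02,  9.70438414e-03,  4.30124919e-05]), 'eef_pos': array([0.25568838, 0.62398356, 0.19515877]), 'tool_rot': array([-8.81111166e-05,  1.93197116e-01,  9.81159551e-01, -8.95131507e-04]), 'contact_force': array([0.13065444, 0.32237831, 0.3537107 ]), 'torque': array([ 0.00886067, -0.0195418 ,  0.02107894]), 'gripper_width': 0.9985038185596327}
top {'fx': 534.7637318385547, 'fy': 534.7637318385547, 'cx': 313.75400748683427, 'cy': 239.14306245392882, 'R': array([[-2.14631700e-02, -9.99766724e-01, -2.41470394e-03],
       [-9.95887838e-01,  2.15924022e-02, -8.79839899e-02],
       [ 8.80156046e-02,  5.16358956e-04, -9.96118962e-01]]), 't': array([0.01548417, 0.54352591, 1.14976482])}
side {'fx': 462.3886728637455, 'fy': 462.3886728637455, 'cx': 319.05357525360535, 'cy': 232.02582307317743, 'R': array([[-0.99955134, -0.02942557, -0.00558994],
       [-0.01125033,  0.5418142 , -0.84042299],
       [ 0.02775863, -0.83998304, -0.54190216]]), 't': array([0.54453591, 0.05912085, 1.08968209])}
```

View pics/top0.png

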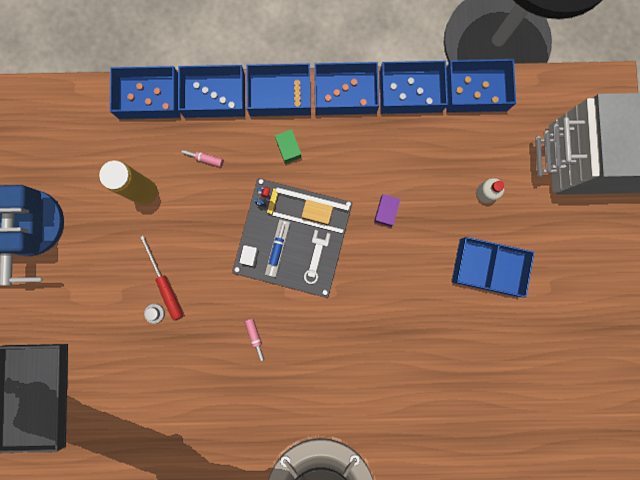

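View pics/side0.png

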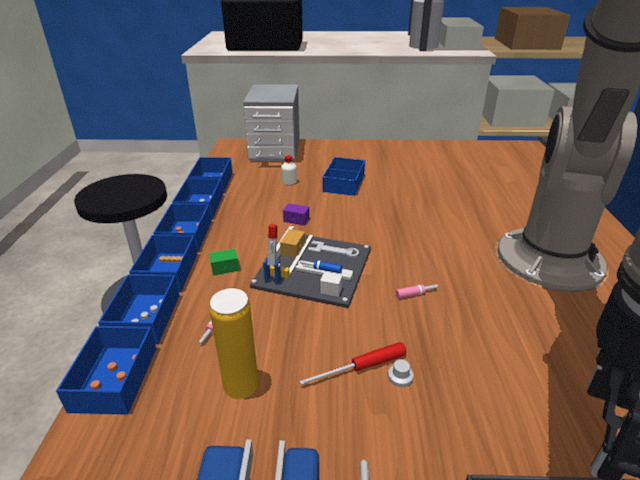

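```bash
cat > h.py <<'E'
import numpy as np, cv2
from station import *
def ray(n,uv,z):
    c=camera_info(n);R=np.array(c["R"]);t=np.array(c["t"]);C=-R.T@t
    uv=np.atleast_2d(uv).astype(float)
    d=np.c_[(uv[:,0]-c["cx"])/c["fx"],(uv[:,1]-c["cy"])/c["fy"],np.ones(len(uv))]@R
    return C+d*((z-C[2])/d[:,2])[:,None]
def proj(n,X):
    c=camera_info(n);p=np.atleast_2d(X)@np.array(c["R"]).T+np.array(c["t"])
    return np.c_[c["fx"]*p[:,0]/p[:,2]+c["cx"],c["fy"]*p[:,1]/p[:,2]+c["cy"]]
def hull(m):
    cs=cv2.findContours(m.astype(np.uint8),cv2.RETR_EXTERNAL,cv2.CHAIN_APPROX_NONE)[0]
    return max(cs,key=cv2.contourArea)[:,0]
def crop(n,f,x0,y0,w,h,s):
    im=read_camera(n);cv2.imwrite(f,cv2.resize(im[y0:y0+h,x0:x0+w,::-1],None,fx=s,fy=s,interpolation=cv2.INTER_CUBIC));return im
E
python3 - <<'E'
from h import *
im=crop("top","pics/c1.png",225,170,135,135,4.4)
hsv=cv2.cvtColor(im,cv2.COLOR_RGB2HSV)
roi=np.zeros(im.shape[:2],bool);roi[172:305,225:360]=1
wood=(hsv[...,1]>90)&(hsv[...,0]<14)
g=roi&(hsv[...,1]<70)&(hsv[...,2]<110)
print("plate colour",im[255,285],im[285,310])
m=cv2.morphologyEx(g.astype(np.uint8),cv2.MORPH_CLOSE,np.ones((9,9)))
h=hull(m);P=ray("top",h,0.012)[:,:2]
(c,s,a)=cv2.minAreaRect((P*1000).astype(np.float32));print("plate",c,s,a)
print(cv2.boxPoints((c,s,a)))
for nm,lo,hi,z in(("block",(12,90,150),(24,255,255),.048),("stop",(25,120,100),(34,255,255),.032),("blue",(100,120,60),(125,255,255),.037),("red",(0,150,60),(6,255,255),.14)):
    k=cv2.inRange(hsv,lo,hi).astype(bool)&roi
    try:
        h=hull(k);P=ray("top",h,z)[:,:2];r=cv2.minAreaRect((P*1000).astype(np.float32));print(nm,k.sum(),h.mean(0),h.min(0),h.max(0),r)
    except Exception as e:print(nm,k.sum(),e)
E
```

```text
plate colour [106 104 106] [ 98  98 100]
plate (550.3777465820312, 51.59490966796875) (218.9599151611328, 218.51608276367188) 74.28636932373047
[[415.55258  -24.203194]
 [625.90216  -83.38379 ]
 [685.2029   127.39301 ]
 [474.85333  186.57361 ]]
block 3514 [316.96428571 211.27380952] [302 200] [332 223] ((601.6094970703125, -4.251552581787109), (60.563968658447266, 39.78218078613281), 73.91087341308594)
stop 48 [273.85714286 195.32142857] [271 189] [276 202] ((641.2146606445312, 89.38735961914062), (9.062888145446777, 28.320302963256836), 77.96122741699219)
blue 235 [275.22222222 253.92592593] [269 243] [281 265] ((512.5178833007812, 87.64692687988281), (17.617265701293945, 46.26266098022461), 74.23233032226562)
red 61 [265.26086957 191.73913043] [261 187] [269 196] ((630.409423828125, 98.30458068847656), (13.286151885986328, 19.063499450683594), 70.91385650634766)
```

View pics/c1.png

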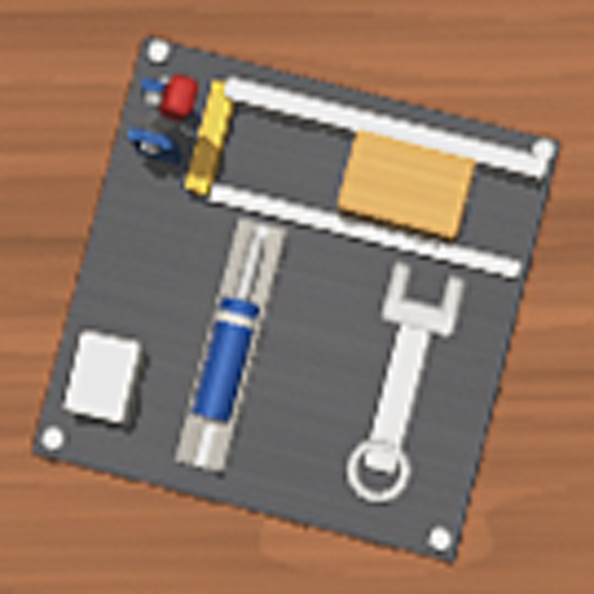

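The top view shows the jig yawed about -15.7°, with its origin near (0.620, 0.058). The block is 65 mm short of the stop, the pin is on the cradle axis, and the clamp is roughly upright. Next I shut the fingers and move to above the -y end of the channel.

```bash
python3 -m handwheel '[33,-68.6,0,0,0,6.6,0, 33,-68.6,0,0,0,6.6,0, 33,-68.6,0,0,0,6.6,0, 33,-68.6,0,0,0,6.6,0, 33,-68.6,0,0,0,6.6,0, 33,-68.6,0,0,0,6.6,0, 33,-68.6,0,0,0,6.6,0, 33,-68.6,0,0,0,6.6,0]' 40
```

```text
t: 0.82
eef_pos: [0.4006, 0.3221, 0.1957]
tool_rot: [-0.0, 0.136, 0.991, -0.001]
contact_force: [1.2, -0.1, 0.2]
gripper_width: 0.001
```

Run:
```python
from h import *
a=np.radians(-15.7);X=np.array([np.cos(a),np.sin(a),0]);Y=np.array([-np.sin(a),np.cos(a),0]);O=np.array([.6197,.0581,0])
J=lambda x,y,z:O+x*X+y*Y+np.array([0,0,z])
# side-view check: stop + plate corners predicted vs. seen colours
im=read_camera("side");hsv=cv2.cvtColor(im,cv2.COLOR_RGB2HSV)
roi=np.zeros(im.shape[:2],bool);roi[215:305,250:375]=1
for nm,lo,hi in(("red",(0,150,60),(6,255,255)),("block",(12,90,100),(22,255,255))):
    h=hull(cv2.inRange(hsv,lo,hi).astype(bool)&roi);print(nm,h.mean(0),h.min(0),h.max(0))
print("plate corners pred",proj("side",[J(x,y,.012) for x,y in((-.175,-.135),(.045,-.135),(.045,.085),(-.175,.085))]).round(1))
for th in(1.2,1.4,1.57,1.7,1.9):
    p=J(0,.06-.073*np.cos(th),.058+.073*np.sin(th));print(th,proj("side",p).round(1),proj("top",p).round(1))
b=proj("side",[J(0,-.065,.048)]);print("blocktop",b)
print(get_obs()["eef_pos"])
```

```text
red [272.04761905 231.26190476] [268 224] [276 238]
block [315.32716927 244.78662873] [250 215] [374 304]
plate corners pred [[373.2 244.9]
 [287.8 230.6]
 [251.7 283.4]
 [351.  303.5]]
1.2 [[277.1 229.7]] [[269.8 193.7]]
1.4 [[274.5 231.6]] [[262.9 191.6]]
1.57 [[272.2 234.3]] [[256.9 190. ]]
1.7 [[270.4 237. ]] [[252.4 188.9]]
1.9 [[267.8 242.1]] [[245.8 187.5]]
blocktop [[294.55467067 236.11256011]]
[0.40524034 0.31273504 0.19563028]
```

```bash
python3 -m handwheel '[18,-37.5,0,0,0,0,0, 18,-37.5,0,0,0,0,0, 18,-37.5,0,0,0,0,0, 18,-37.5,0,0,0,0,0, 18,-37.5,0,0,0,0,0, 18,-37.5,0,0,0,0,0, 18,-37.5,0,0,0,0,0, 18,-37.5,0,0,0,0,0]'
```

```text
t: 1.53
eef_pos: [0.5446, 0.0218, 0.1957]
tool_rot: [0.001, 0.142, 0.99, -0.003]
contact_force: [0.3, 1.4, 0.6]
gripper_width: 0.001
```

```bash
python3 -m handwheel '[4.1,-8.5,0,0,0,0.6,0, 4.1,-8.5,0,0,0,0.6,0, 4.1,-8.5,0,0,0,0.6,0, 4.1,-8.5,-3,0,0,0.6,0, 4.1,-8.5,-7,0,0,0.6,0, 4.1,-8.5,-11,0,0,0.6,0, 4.1,-8.5,-13.5,0,0,0.6,0, 4.1,-8.5,-13.5,0,0,0.6,0]'
python3 - <<'E'
from h import *
crop("top","pics/c2.png",245,160,135,100,5.5);crop("side","pics/c2s.png",240,190,140,120,5)
print(get_obs()["eef_pos"])
E
```

```text
t: 2.2
eef_pos: [0.5809, -0.0621, 0.0551]
tool_rot: [-0.004, 0.136, 0.991, -0.004]
contact_force: [-0.8, 0.3, 0.1]
gripper_width: -0.001
[ 0.58524933 -0.06285544  0.06051762]
```

View pics/c2s.png

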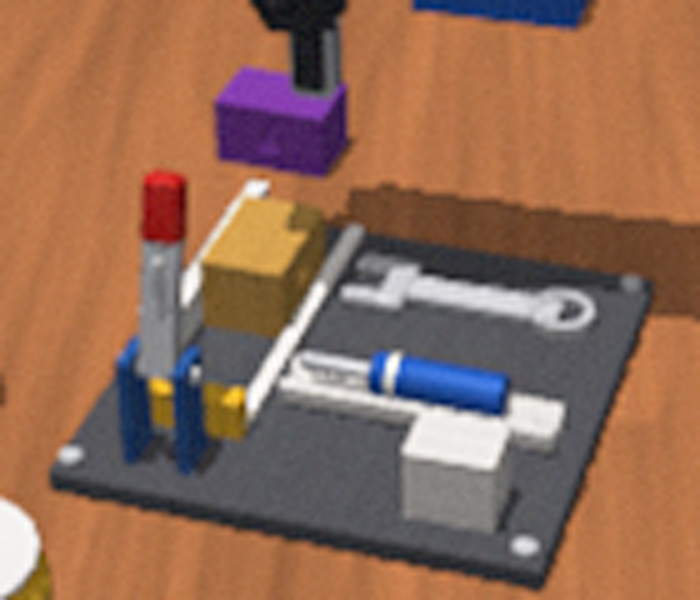

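Run:
```python
from h import *
p=get_obs()["eef_pos"]
for n,x0,y0,s,f in(("top",245,160,5.5,"pics/c3.png"),("side",240,170,5,"pics/c3s.png")):
    q=proj(n,p)[0];print(n,q,(q-[x0,y0])*s)
a=crop("top","pics/c3.png",245,160,135,100,5.5)
b=crop("side","pics/c3s.png",240,150,140,120,5)
A=cv2.imread("pics/c3.png");B=cv2.resize(cv2.imread("pics/c3s.png"),None,fx=1,fy=1)
for I,n,x0,y0,s in((A,"top",245,160,5.5),(B,"side",240,150,5)):
    q=(proj(n,p)[0]-[x0,y0])*s;cv2.drawMarker(I,tuple(int(v) for v in q),(0,255,0),0,20,1)
B=cv2.resize(B,None,fx=.55,fy=.55*1)
A=cv2.resize(A,(415,330));cv2.imwrite("pics/c3j.png",np.hstack([A,B[:330]]) if B.shape[0]>=330 else A)
```

```text
top [344.50867582 217.58372089] [547.29771699 316.71046491]
side [303.06216593 218.72834482] [315.31082965 243.64172409]
```

View pics/c3j.png

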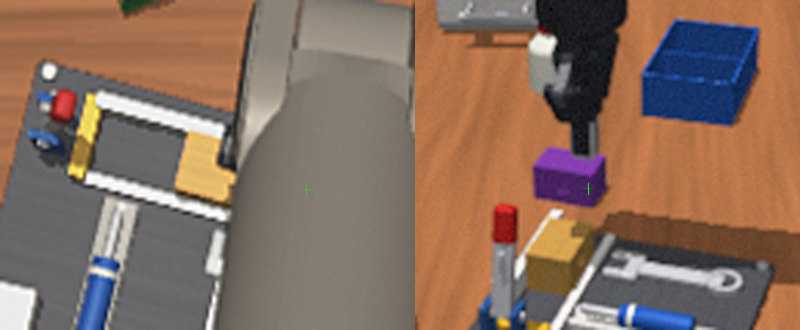

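The side view puts the fingertips at about row 208, while the TCP projects to row 219. I'll difference against the first image to see where the tips really are.

Run:
```python
from h import *
a=cv2.imread("pics/side0.png").astype(int);b=read_camera("side")[:,:,::-1]
d=np.abs(a-b).max(2)>25
for r in range(196,226,2): 
    c=np.where(d[r,285:325])[0]+285;print(r,(c.min(),c.max(),len(c)) if len(c) else None)
o=get_obs();print(o["eef_pos"],o["tool_rot"],o["gripper_width"])
I=np.hstack([cv2.resize(v[180:230,280:330].astype(np.uint8),None,fx=8,fy=8,interpolation=0) for v in(a,b)])
cv2.imwrite("pics/c4.png",I)
```

```text
196 (np.int64(296), np.int64(306), 11)
198 (np.int64(296), np.int64(306), 11)
200 (np.int64(296), np.int64(306), 11)
202 (np.int64(296), np.int64(306), 11)
204 (np.int64(296), np.int64(306), 11)
206 (np.int64(297), np.int64(304), 8)
208 None
210 None
212 None
214 None
216 None
218 None
220 None
222 None
224 None
[ 0.58749139 -0.06317769  0.06301885] [ 0.00293209  0.13635386  0.99065234 -0.00263982] 0.00466301632677511
```

View pics/c4.png

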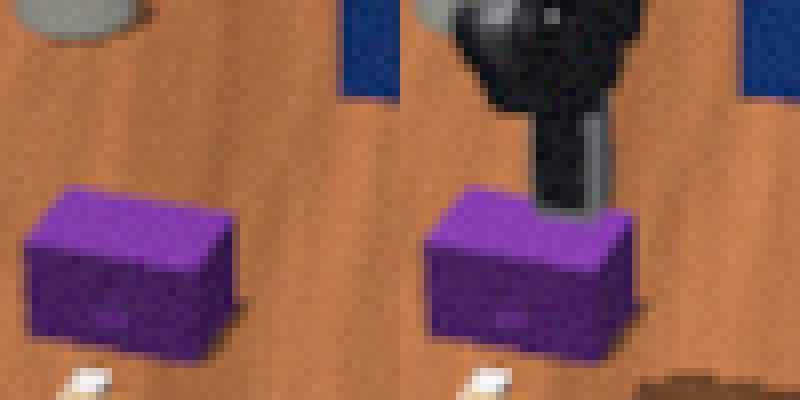

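Run:
```python
import station
print([n for n in dir(station) if n[0]!='_'])
for n in dir(station):
    v=getattr(station,n)
    if isinstance(v,(int,float)):print(n,v)
from h import *
o=get_obs();print(o["eef_pos"],o["q"])
print("purple top", ray("top",[[387,203]],.036), "start tip side",proj("side",[.256,.624,.196]),proj("top",[.256,.624,.196]))
for z in(.06,.08,.1):print(z,ray("side",[[301.5,207]],z))
a=cv2.imread("pics/top0.png").astype(int);b=read_camera("top")[:,:,::-1]
d=(np.abs(a-b).max(2)>25).astype(np.uint8);d=cv2.morphologyEx(d,cv2.MORPH_OPEN,np.ones((3,3)))
for r in range(180,260,6):
    c=np.where(d[r,290:450])[0]+290;print(r,(c.min(),c.max()) if len(c) else None, b[r,c.min()] if len(c) else '')
```

```text
['PlanningError', 'camera_info', 'get_obs', 'grasp_offset', 'hand_in', 'read_camera']
grasp_offset 0.0187
[ 0.58749139 -0.06317769  0.06301885] [-0.22918138  0.50830202  0.29815487  1.8942995  -0.19988053  0.76264803
  1.47502069]
purple top [[ 0.61845051 -0.15792827  0.036     ]] start tip side [[585.91701235 459.6482385 ]] [[-22.37507517 394.97265228]]
0.06 [[ 0.59265245 -0.12115465  0.06      ]]
0.08 [[ 0.58997963 -0.08616135  0.08      ]]
0.1 [[ 0.5873068  -0.05116804  0.1       ]]
180 (np.int64(323), np.int64(393)) [ 52  73 108]
186 (np.int64(322), np.int64(392)) [ 59  83 124]
192 (np.int64(322), np.int64(391)) [45 52 71]
198 (np.int64(317), np.int64(390)) [186 188 190]
204 (np.int64(316), np.int64(390)) [ 78 116 146]
210 (np.int64(317), np.int64(388)) [ 86 140 181]
216 (np.int64(319), np.int64(388)) [ 75 127 166]
222 (np.int64(321), np.int64(386)) [70 76 80]
228 (np.int64(321), np.int64(385)) [79 86 91]
234 (np.int64(326), np.int64(385)) [ 96 105 111]
240 (np.int64(317), np.int64(385)) [153 158 161]
246 (np.int64(316), np.int64(385)) [155 159 163]
252 (np.int64(315), np.int64(385)) [164 167 169]
258 (np.int64(314), np.int64(385)) [164 166 167]
```

Run:
```python
from h import *
I=cv2.imread("pics/side0.png")
q=proj("side",[.2557,.624,.1952])[0];
y=np.array([.379,.925,0])
for s in(-1,1):
  for z in(0,.013,.05):
    p=np.array([.2557,.624,.1952+z])+s*y*.0425;u=proj("side",p)[0];print(s,z,u);cv2.circle(I,tuple(int(round(v)) for v in u),1,(0,255,0),-1)
cv2.circle(I,tuple(int(round(v)) for v in q),1,(0,0,255),-1)
cv2.imwrite("pics/c5.png",cv2.resize(I[280:480,500:640],None,fx=3,fy=3))
```

```text
-1 0 [584.54288654 425.68085029]
-1 0.013 [588.27312331 418.19157239]
-1 0.05 [599.49898197 395.65317059]
1 0 [587.62279378 499.70454135]
1 0.013 [591.97264705 492.29380311]
1 0.05 [605.17682542 469.79816853]
```

View pics/c5.png

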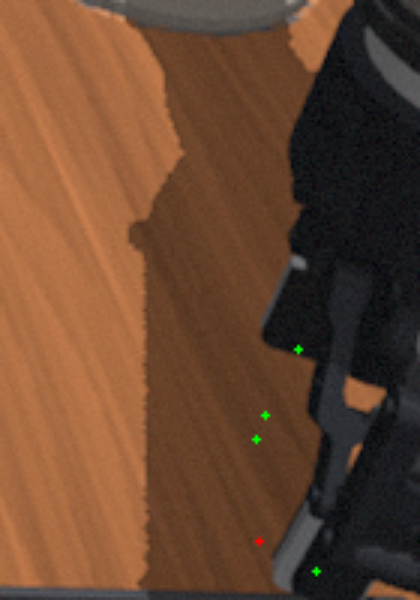

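Both the start view (open) and this view (shut) put the fingertips about 36 mm above the reported TCP along the tool. I'll check that by lowering to an indicated 0.020, which is safe either way, and then measuring again.

```bash
python3 -m handwheel '[-0.1,0,-2,0,0,0,0, -0.1,0,-4.2,0,0,0,0, -0.1,0,-4.2,0,0,0,0, -0.1,0,-4.2,0,0,0,0]'
python3 - <<'E'
from h import *
a=cv2.imread("pics/side0.png").astype(int);b=read_camera("side")[:,:,::-1]
p=get_obs()["eef_pos"];print(p,get_obs()["contact_force"],proj("side",p),[proj("side",p+[0,0,k]).round(1) for k in(.03,.035,.04)])
d=np.abs(a-b).max(2)>25
for r in range(208,226): 
    c=np.where(d[r,285:325])[0]+285;print(r,(c.min(),c.max(),len(c)) if len(c) else None)
E
```

```text
t: 2.83
eef_pos: [0.5863, -0.0631, 0.0216]
tool_rot: [0.003, 0.136, 0.991, -0.003]
contact_force: [-0.4, -0.4, -0.1]
gripper_width: 0.001
[ 0.58711689 -0.06323234  0.02228568] [-0.47661112 -0.71795496  0.66990967] [[302.69425038 231.83474915]] [array([[302.4, 221.5]]), array([[302.3, 219.8]]), array([[302.3, 218. ]])]
208 (np.int64(292), np.int64(307), 16)
209 (np.int64(293), np.int64(307), 15)
210 (np.int64(296), np.int64(306), 11)
211 (np.int64(297), np.int64(307), 11)
212 (np.int64(297), np.int64(307), 11)
213 (np.int64(297), np.int64(307), 11)
214 (np.int64(297), np.int64(307), 11)
215 (np.int64(297), np.int64(307), 11)
216 (np.int64(297), np.int64(307), 11)
217 (np.int64(298), np.int64(306), 9)
218 (np.int64(298), np.int64(307), 10)
219 (np.int64(297), np.int64(306), 10)
220 (np.int64(297), np.int64(306), 10)
221 (np.int64(298), np.int64(305), 8)
222 (np.int64(299), np.int64(305), 7)
223 None
224 None
225 None
```

```bash
python3 -m handwheel '[0,0,-1.3,0,0,0,0, 0,0,-1.3,0,0,0,0, 0,0,-1.3,0,0,0,0]'; python3 -m handwheel '[0,0,-0.8,0,0,0,0, 0,0,-0.8,0,0,0,0, 0,0,-0.8,0,0,0,0]'
python3 - <<'E'
from h import *
a=cv2.imread("pics/side0.png").astype(int);b=read_camera("side")[:,:,::-1]
o=get_obs();p=o["eef_pos"];print(p,o["contact_force"],[proj("side",p+[0,0,k]).round(1) for k in(.0,.03,.035,.04)])
d=np.abs(a-b).max(2)>25
for r in range(222,236): 
    c=np.where(d[r,285:325])[0]+285;print(r,(c.min(),c.max(),len(c)) if len(c) else None)
E
```

```text
t: 3.13
eef_pos: [0.5871, -0.0632, 0.0093]
tool_rot: [0.004, 0.136, 0.991, -0.003]
contact_force: [-0.4, 0.1, -0.3]
gripper_width: -0.002
t: 3.38
eef_pos: [0.5866, -0.0632, 0.0009]
tool_rot: [0.003, 0.136, 0.991, -0.003]
contact_force: [0.1, -0.8, 0.1]
gripper_width: -0.0
[ 0.58689254 -0.06320893  0.00114916] [-0.19858209  0.61398326  0.03736804] [array([[303. , 238.9]]), array([[302.7, 228.8]]), array([[302.6, 227.1]]), array([[302.6, 225.4]])]
222 (np.int64(298), np.int64(306), 9)
223 (np.int64(297), np.int64(307), 10)
224 (np.int64(298), np.int64(306), 9)
225 (np.int64(297), np.int64(307), 11)
226 (np.int64(297), np.int64(307), 11)
227 (np.int64(297), np.int64(314), 14)
228 (np.int64(298), np.int64(319), 21)
229 (np.int64(301), np.int64(324), 24)
230 (np.int64(295), np.int64(324), 22)
231 (np.int64(295), np.int64(324), 28)
232 (np.int64(295), np.int64(324), 30)
233 (np.int64(294), np.int64(324), 31)
234 (np.int64(294), np.int64(324), 29)
235 (np.int64(293), np.int64(324), 30)
```

```bash
python3 -m handwheel '[-0.1,0,-1,0,0,0,0, -0.1,0,-1,0,0,0,0, -0.1,0,-1,0,0,0,0]'; python3 -m handwheel '[0.27,0.96,0,0,0,0,0, 0.54,1.93,0,0,0,0,0, 0.81,2.89,0,0,0,0,0, 1.08,3.85,0,0,0,0,0, 1.35,4.81,0,0,0,0,0, 1.62,5.78,0,0,0,0,0, 1.8,6.4,0,0,0,0,0, 1.8,6.4,0,0,0,0,0]'
python3 - <<'E'
from h import *
o=get_obs();p=o["eef_pos"];print(p,o["contact_force"])
crop("side","pics/c6.png",240,170,140,120,5)
E
```

```text
t: 3.68
eef_pos: [0.5851, -0.0632, -0.0097]
tool_rot: [0.002, 0.136, 0.991, -0.003]
contact_force: [0.1, 0.7, 0.2]
gripper_width: 0.001
t: 4.35
eef_pos: [0.6038, 0.0037, -0.0097]
tool_rot: [0.003, 0.135, 0.991, -0.002]
contact_force: [-0.3, 0.1, -0.4]
gripper_width: 0.003
[ 0.60376781  0.00370981 -0.00965037] [-0.28424638  0.07592375 -0.38774297]
```

View pics/c6.png

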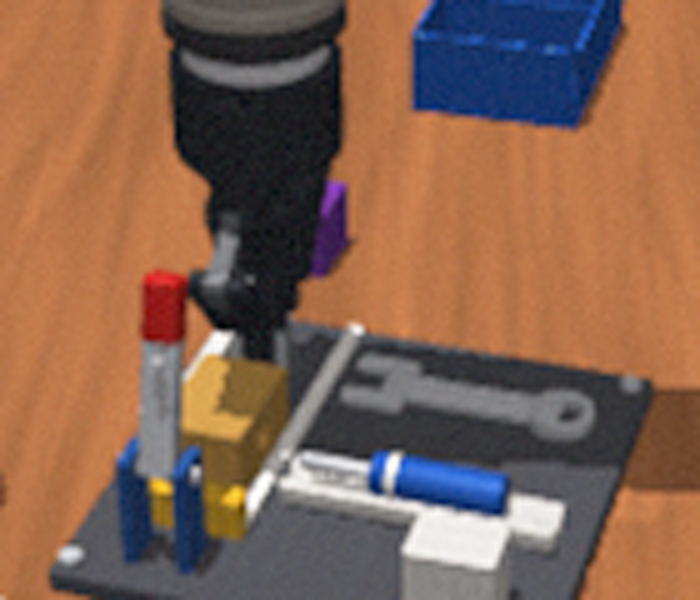

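```bash
python3 -m handwheel '[0.14,0.48,0,0,0,0,0, 0.21,0.77,0,0,0,0,0, 0.21,0.77,0,0,0,0,0]'; python3 -m handwheel '[0.08,0.29,0,0,0,0,0, 0.08,0.29,0,0,0,0,0]';python3 -m handwheel '[0.08,0.29,0,0,0,0,0, 0.08,0.29,0,0,0,0,0]'
```

```text
t: 4.65
eef_pos: [0.6058, 0.0106, -0.0096]
tool_rot: [0.003, 0.135, 0.991, -0.002]
contact_force: [0.9, -0.2, 0.1]
gripper_width: -0.002
t: 4.82
eef_pos: [0.6067, 0.0138, -0.0096]
tool_rot: [0.003, 0.135, 0.991, -0.002]
contact_force: [0.4, -1.3, -0.3]
gripper_width: -0.0
t: 4.98
eef_pos: [0.6077, 0.0162, -0.0095]
tool_rot: [0.003, 0.135, 0.991, -0.002]
contact_force: [0.2, -1.5, -0.6]
gripper_width: -0.001
```

```bash
for i in 1 ; do python3 -m handwheel '[0.06,0.2,0,0,0,0,0, 0.06,0.2,0,0,0,0,0]'; python3 -m handwheel '[0.06,0.2,0,0,0,0,0, 0.06,0.2,0,0,0,0,0]';  done
```

```text
t: 5.15
eef_pos: [0.6085, 0.0163, -0.0094]
tool_rot: [0.003, 0.136, 0.991, -0.003]
contact_force: [-0.0, -5.2, 0.6]
gripper_width: -0.002
t: 5.32
eef_pos: [0.609, 0.0162, -0.0093]
tool_rot: [0.003, 0.137, 0.991, -0.004]
contact_force: [-0.7, -5.6, 0.4]
gripper_width: 0.002
```

```bash
python3 -m handwheel '[0.05,0.6,0,0,0,0,0, 0.05,0.6,0,0,0,0,0, 0.05,0.6,0,0,0,0,0]'
python3 - <<'E'
from h import *
print(get_obs()["contact_force"])
crop("side","pics/c7.png",250,185,120,110,5.4)
E
```

```text
t: 5.57
eef_pos: [0.6088, 0.0161, -0.0091]
tool_rot: [0.003, 0.139, 0.99, -0.007]
contact_force: [-3.0, -13.3, 2.4]
gripper_width: -0.004
[ -3.0333026  -13.27302005   2.44875502]
```

View pics/c7.png

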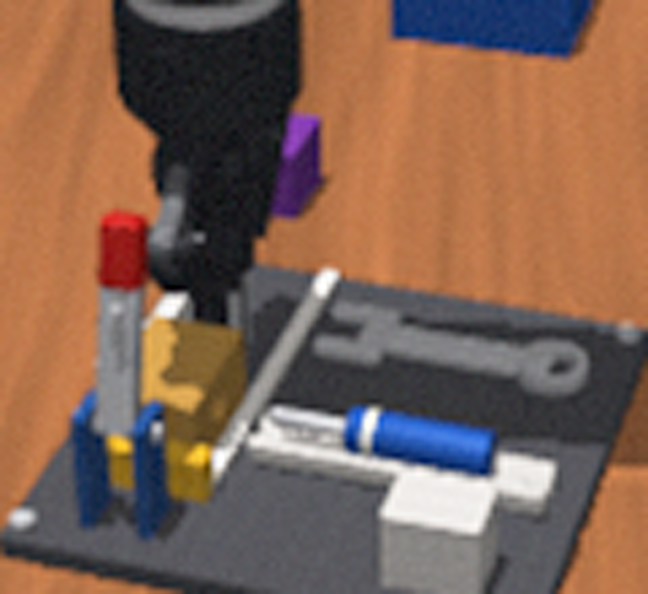

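The block stalled against the stop: 13 N, no further motion, and TCP jig y about -44. The picture agrees, with the block touching the yellow stop. I'll back off, lift, and move behind the pin.

```bash
python3 -m handwheel '[-0.7,-2.4,0,0,0,0,0, -0.7,-2.4,0,0,0,0,0, -0.7,-2.4,4,0,0,0,0, -0.7,-2.4,8,0,0,0,0, -0.7,-2.4,11,0,0,0,0, -4,0,11,0,0,0,0, -8,3,11,0,0,0,0, -12,6,11,0,0,0,0]'
python3 - <<'E'
from h import *
print(get_obs()["eef_pos"],get_obs()["contact_force"])
E
```

```text
t: 6.28
eef_pos: [0.5016, 0.0673, 0.1016]
tool_rot: [0.004, 0.14, 0.99, -0.006]
contact_force: [-0.1, 1.3, 1.1]
gripper_width: -0.002
[0.50155808 0.06725441 0.10157227] [-0.05081391  1.29394117  1.06215589]
```

```bash
python3 -m handwheel '[-2,1.8,0,0,0,0.4,0, -4.1,3.5,0,0,0,0.4,0, -4.1,3.5,-1,0,0,0.4,0, -4.1,3.5,-4,0,0,0.4,0, -4.1,3.5,-7.5,0,0,0.4,0, -4.1,3.5,-8.5,0,0,0.4,0, -4.1,3.5,-8.5,0,0,0.4,0, -4.1,3.5,-8.5,0,0,0.4,0]'
python3 - <<'E'
from h import *
a=np.radians(-15.7);X=np.array([np.cos(a),np.sin(a),0]);Y=np.array([-np.sin(a),np.cos(a),0]);O=np.array([.6197,.0581,0])
p=get_obs()["eef_pos"];print(p,"jig",(p-O)@X,(p-O)@Y,get_obs()["contact_force"])
im=crop("side","pics/c8.png",270,190,120,110,5.4)
for k in(0,.035):
    q=(proj("side",p+[0,0,k])[0]-[270,190])*5.4;print(q)
c=cv2.imread("pics/c8.png")
E
```

```text
t: 6.95
eef_pos: [0.4608, 0.1019, 0.0167]
tool_rot: [0.004, 0.137, 0.991, -0.007]
contact_force: [-0.1, -0.9, 1.1]
gripper_width: -0.002
[0.46076373 0.10185569 0.01670479] jig -0.16484693911527065 -0.0008849860667608303 [-0.05019523 -0.8824353   1.05655881]
[465.28367881 462.50455098]
[468.63315284 392.75211115]
```

View pics/c8.png

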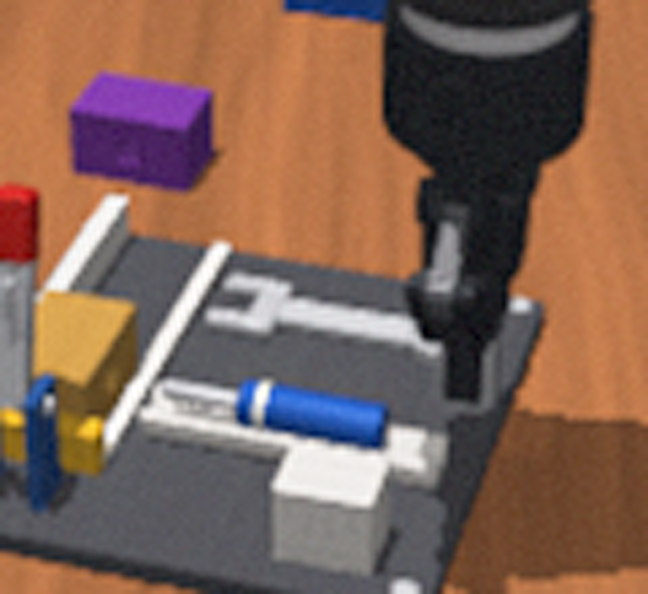

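```bash
python3 -m handwheel '[0,0,-1.2,0,0,0,0, 0,0,-2.2,0,0,0,0, 0,0,-2.2,0,0,0,0, 0,0,-2.2,0,0,0,0]'; python3 -m handwheel '[0.96,-0.27,0,0,0,0,0, 1.44,-0.41,0,0,0,0,0, 1.93,-0.54,0,0,0,0,0, 2.41,-0.68,0,0,0,0,0, 2.89,-0.81,0,0,0,0,0, 3.37,-0.95,0,0,0,0,0, 3.85,-1.08,0,0,0,0,0, 3.85,-1.08,0,0,0,0,0]'
```

```text
t: 7.33
eef_pos: [0.4617, 0.1021, -0.0042]
tool_rot: [0.004, 0.137, 0.991, -0.006]
contact_force: [-0.9, -0.3, 0.8]
gripper_width: 0.0
t: 8.0
eef_pos: [0.5015, 0.0909, -0.0041]
tool_rot: [0.005, 0.137, 0.991, -0.006]
contact_force: [0.6, -0.2, 0.8]
gripper_width: 0.002
```

```bash
python3 -m handwheel '[0.48,-0.14,0,0,0,0,0, 0.96,-0.27,0,0,0,0,0, 1.44,-0.41,0,0,0,0,0, 1.93,-0.54,0,0,0,0,0, 1.93,-0.54,0,0,0,0,0]'; python3 -m handwheel '[0.48,-0.14,0,0,0,0,0, 0.67,-0.19,0,0,0,0,0, 0.67,-0.19,0,0,0,0,0]'
python3 - <<'E'
from h import *
crop("side","pics/c9.png",250,190,120,100,5.4);print(get_obs()["contact_force"])
E
```

```text
t: 8.42
eef_pos: [0.5224, 0.0851, -0.0039]
tool_rot: [0.006, 0.138, 0.99, -0.006]
contact_force: [-0.3, 0.5, 0.0]
gripper_width: -0.002
t: 8.67
eef_pos: [0.5298, 0.0829, -0.0038]
tool_rot: [0.006, 0.138, 0.99, -0.006]
contact_force: [-1.1, 0.5, -0.1]
gripper_width: 0.004
[-0.42785152 -0.39024118 -0.28953548]
```

View pics/c9.png

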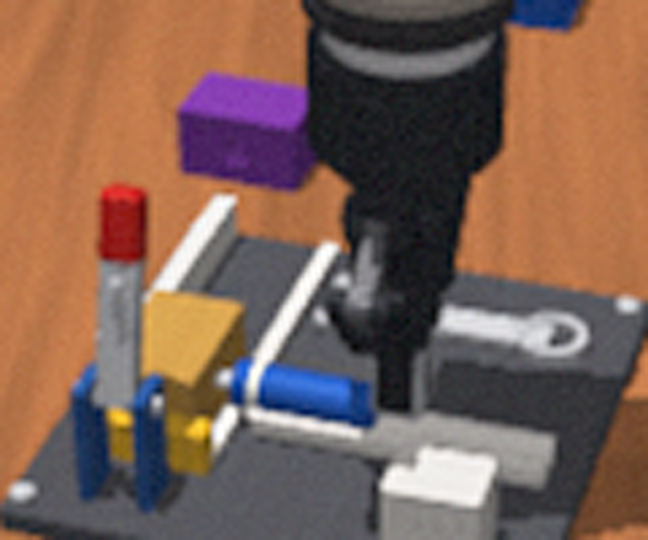

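The pin's shaft is in the opening and the shoulder is a few mm short of the block. I'll push in small steps until the force rises.

```bash
python3 -m handwheel '[0.29,-0.08,0,0,0,0,0, 0.29,-0.08,0,0,0,0,0]'; python3 -m handwheel '[0.29,-0.08,0,0,0,0,0, 0.29,-0.08,0,0,0,0,0]'; python3 -m handwheel '[0.2,-0.06,0,0,0,0,0, 0.2,-0.06,0,0,0,0,0]'
```

```text
t: 8.88
eef_pos: [0.5327, 0.0821, -0.0038]
tool_rot: [0.006, 0.138, 0.99, -0.006]
contact_force: [-0.0, 0.1, -0.7]
gripper_width: -0.002
t: 9.05
eef_pos: [0.5361, 0.0812, -0.0037]
tool_rot: [0.006, 0.138, 0.99, -0.006]
contact_force: [-0.1, -0.9, -0.2]
gripper_width: 0.003
t: 9.22
eef_pos: [0.5375, 0.0808, -0.004]
tool_rot: [0.006, 0.138, 0.99, -0.006]
contact_force: [-2.5, 1.5, 1.3]
gripper_width: 0.001
```

```bash
python3 -m handwheel '[0.29,-0.08,0,0,0,0,0, 0.29,-0.08,0,0,0,0,0]'; python3 -m handwheel '[0.4,-0.11,0,0,0,0,0, 0.4,-0.11,0,0,0,0,0, 0.4,-0.11,0,0,0,0,0]'
python3 - <<'E'
from h import *
a=np.radians(-15.7);X=np.array([np.cos(a),np.sin(a),0]);Y=np.array([-np.sin(a),np.cos(a),0]);O=np.array([.6197,.0581,0])
p=get_obs()["eef_pos"];print("jig",(p-O)@X,(p-O)@Y,get_obs()["contact_force"])
E
```

```text
t: 9.38
eef_pos: [0.5373, 0.0807, -0.0045]
tool_rot: [0.003, 0.137, 0.991, -0.006]
contact_force: [-8.6, 2.6, 5.8]
gripper_width: 0.0
t: 9.63
eef_pos: [0.537, 0.0806, -0.0051]
tool_rot: [-0.001, 0.137, 0.991, -0.007]
contact_force: [-10.9, 3.7, 8.1]
gripper_width: -0.001
jig -0.08567549659259699 -0.0006803819954005856 [-10.86764814   3.71052607   8.10818603]
```

```bash
python3 -m handwheel '[-2.9,0.8,0,0,0,0,0, -2.9,0.8,0,0,0,0,0, -2.9,0.8,3,0,0,0,0, -2.9,0.8,7,0,0,0,0, -2.9,0.8,11,0,0,0,0, -2.9,0.8,14,0,0,0,0]'
python3 - <<'E'
from h import *
a=np.radians(-15.7);X=np.array([np.cos(a),np.sin(a),0]);Y=np.array([-np.sin(a),np.cos(a),0]);O=np.array([.6197,.0581,0])
J=lambda x,y,z:O+x*X+y*Y+np.array([0,0,z])
im=read_camera("side");s=6
I=cv2.resize(im[200:290,255:370,::-1],None,fx=s,fy=s,interpolation=cv2.INTER_CUBIC)
for x in(-.08,-.02):
    u=(proj("side",J(x,0,.040))[0]-[255,200]+.5)*s;cv2.circle(I,tuple(int(v) for v in u),3,(0,255,0),-1)
cv2.imwrite("pics/c10.png",I)
hsv=cv2.cvtColor(im,cv2.COLOR_RGB2HSV);k=cv2.inRange(hsv,(100,120,60),(125,255,255));k[:, :288]=0;k[:235]=0;k[290:]=0;k[:,345:]=0
h=hull(k);r=ray("side",h,.035);print((r-O)@X*1000//1 if 0 else [((r-O)@X).min(),((r-O)@X).max()],h.min(0),h.max(0))
print(get_obs()["eef_pos"],get_obs()["contact_force"])
E
```

```text
t: 10.13
eef_pos: [0.5092, 0.0885, 0.1379]
tool_rot: [0.0, 0.137, 0.991, -0.006]
contact_force: [0.5, 0.3, -0.4]
gripper_width: 0.004
[np.float64(-0.07706223867833371), np.float64(-0.02501385305794996)] [295 257] [316 267]
[0.51264929 0.08916989 0.14287225] [1.97088635 0.12840888 3.8679869 ]
```

View pics/c10.png

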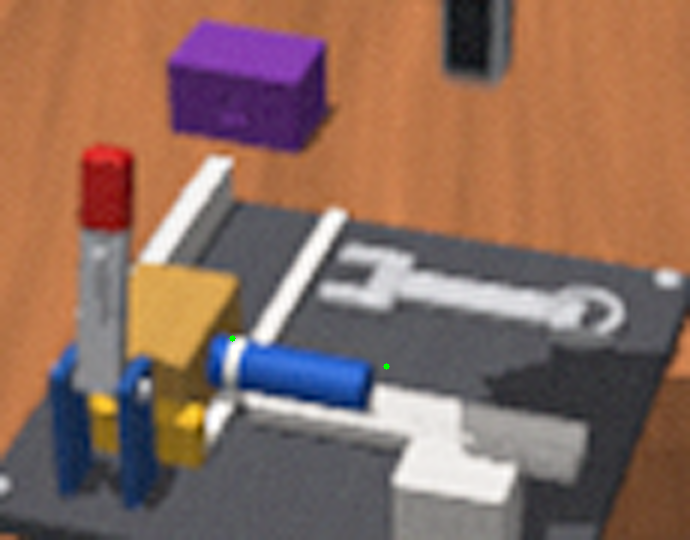

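The pin is home: its shoulder is on the block face, and the push stalled at 11 N with contact positions that fit the sizes given. Next I lift and go to the outer (+y) side of the hold-down arm.

```bash
python3 -m handwheel '[0,0,1.5,0,0,0,0, 3,3,1.5,0,0,0,0, 6.5,5,1.5,0,0,0,0, 10,5.6,1.5,0,0,0,0, 13.4,5.6,1.5,0,0,0,0, 13.4,5.6,1.5,0,0,0,0, 13.4,5.6,-2.5,0,0,0,0, 13.4,5.6,-2.5,0,0,0,0]'
python3 - <<'E'
from h import *
a=np.radians(-15.7);X=np.array([np.cos(a),np.sin(a),0]);Y=np.array([-np.sin(a),np.cos(a),0]);O=np.array([.6197,.0581,0])
p=get_obs()["eef_pos"];print("jig",(p-O)@X,(p-O)@Y,p,get_obs()["contact_force"])
crop("side","pics/c11.png",240,180,120,110,5.4)
E
```

```text
t: 10.85
eef_pos: [0.6434, 0.1441, 0.112]
tool_rot: [-0.0, 0.137, 0.991, -0.006]
contact_force: [-1.9, -0.4, -1.4]
gripper_width: 0.001
jig -0.0004932758753062629 0.08917306386698091 [0.6433554  0.14407965 0.11199605] [-1.86584505 -0.3541551  -1.36391551]
```

View pics/c11.png

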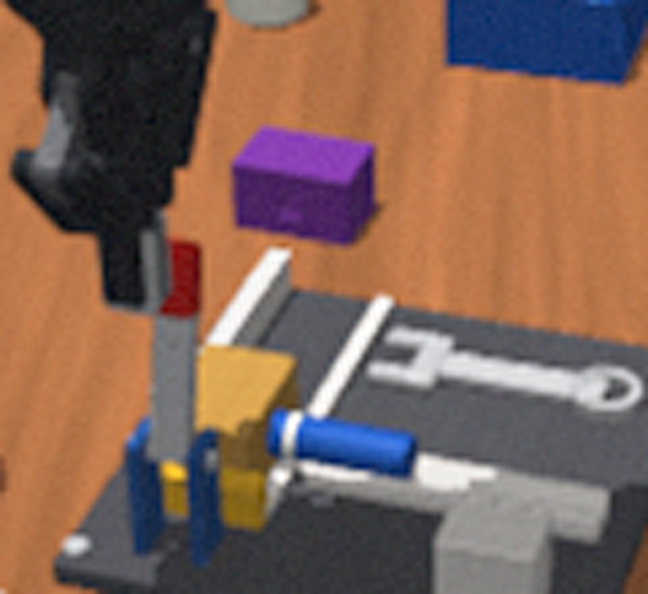

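```bash
python3 -m handwheel '[-0.4,-0.6,-2,0,0,0,0, -0.48,-0.8,-2,0,0,0,0, -0.48,-0.8,-2,0,0,0,0]'; python3 -m handwheel '[-0.22,-0.8,0,0,0,0,0, -0.4,-1.4,0,0,0,0,0, -0.53,-1.9,-0.15,0,0,0,0, -0.66,-2.35,-0.3,0,0,0,0, -0.78,-2.75,-0.45,0,0,0,0, -0.89,-3.18,-0.65,0,0,0,0, -0.89,-3.18,-0.65,0,0,0,0]'
python3 - <<'E'
from h import *
a=np.radians(-15.7);X=np.array([np.cos(a),np.sin(a),0]);Y=np.array([-np.sin(a),np.cos(a),0]);O=np.array([.6197,.0581,0])
p=get_obs()["eef_pos"];print("jig",(p-O)@X,(p-O)@Y,p,get_obs()["contact_force"])
im=crop("side","pics/c12.png",240,180,120,110,5.4)
hsv=cv2.cvtColor(im,cv2.COLOR_RGB2HSV);k=cv2.inRange(hsv,(0,150,60),(6,255,255));k[:215]=0;k[290:]=0;k[:,:255]=0;k[:,300:]=0
h=hull(k);print(h.mean(0),h.min(0),h.max(0))
for th in(1.35,1.2,1.05,.9):
    q=O+Y*(.06-.073*np.cos(th))+[0,0,.058+.073*np.sin(th)];print(th,proj("side",q))
E
```

```text
t: 11.15
eef_pos: [0.6381, 0.1353, 0.095]
tool_rot: [-0.0, 0.138, 0.99, -0.006]
contact_force: [1.0, -0.3, 0.0]
gripper_width: 0.001
t: 11.73
eef_pos: [0.629, 0.1021, 0.0883]
tool_rot: [-0.0, 0.138, 0.99, -0.007]
contact_force: [-0.1, 0.6, 0.1]
gripper_width: 0.002
jig -0.0029812551147220707 0.044911365651781165 [0.62898301 0.10214253 0.08828818] [-0.12756389  0.58238153  0.06830621]Traceback (most recent call last):
  File "<stdin>", line 6, in <module>
  File "h.py", line 13, in hull
    return max(cs,key=cv2.contourArea)[:,0]
           ~~~^^^^^^^^^^^^^^^^^^^^^^^^
ValueError: max() iterable argument is empty
```

```bash
python3 -m handwheel '[-0.18,-0.65,-0.5,0,0,0,0, -0.35,-1.23,-1.15,0,0,0,0, -0.35,-1.23,-1.15,0,0,0,0]'; python3 -m handwheel '[-0.16,-0.6,-0.6,0,0,0,0, -0.32,-1.15,-1.25,0,0,0,0, -0.32,-1.15,-1.25,0,0,0,0]'
python3 - <<'E'
from h import *
a=np.radians(-15.7);X=np.array([np.cos(a),np.sin(a),0]);Y=np.array([-np.sin(a),np.cos(a),0]);O=np.array([.6197,.0581,0])
p=get_obs()["eef_pos"];print("jig",(p-O)@X,(p-O)@Y,p,get_obs()["contact_force"])
im=crop("side","pics/c13.png",240,180,120,110,5.4)
hsv=cv2.cvtColor(im,cv2.COLOR_RGB2HSV);k=cv2.inRange(hsv,(0,140,40),(8,255,255));k[:205]=0;k[290:]=0;k[:,:255]=0;k[:,300:]=0
print(k.astype(bool).sum(),np.argwhere(k)[:,::-1].mean(0))
E
```

```text
t: 12.03
eef_pos: [0.6241, 0.0881, 0.0752]
tool_rot: [-0.002, 0.139, 0.99, -0.007]
contact_force: [0.7, -0.4, -0.1]
gripper_width: -0.005
t: 12.28
eef_pos: [0.6195, 0.0745, 0.0609]
tool_rot: [-0.003, 0.14, 0.99, -0.008]
contact_force: [-0.4, -0.4, 0.2]
gripper_width: -0.001
jig -0.004628628068128697 0.01570127044028226 [0.61949283 0.07446799 0.06091037] [-0.37904185 -0.40875273  0.22348104]
0 [nan nan]<stdin>:6: RuntimeWarning: Mean of empty slice.
  ret = um.true_divide(
```

View pics/c13.png

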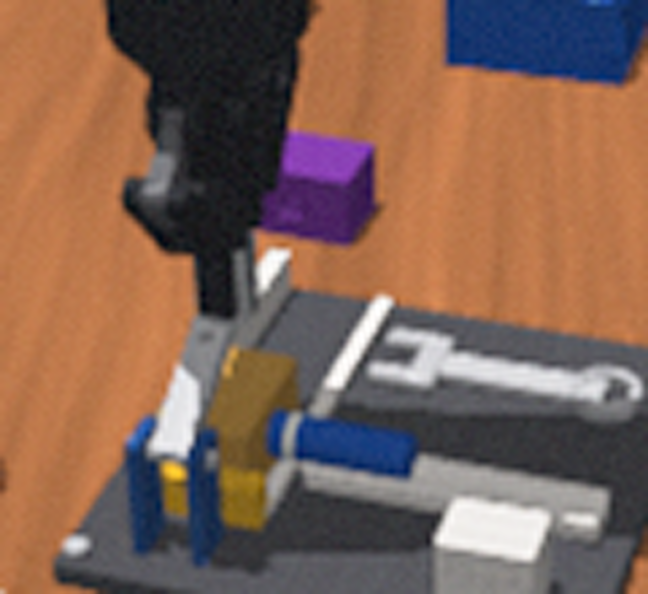

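```bash
python3 -m handwheel '[0,-0.25,-0.6,0,0,0,0, 0.05,-0.45,-1.1,0,0,0,0, 0,-0.65,-1.75,0,0,0,0, -0.03,-0.84,-2.4,0,0,0,0, -0.03,-0.84,-2.4,0,0,0,0]'; python3 -m handwheel '[0,-0.1,-0.5,0,0,0,0, 0,-0.1,-0.5,0,0,0,0]';python3 -m handwheel '[0,0,-0.3,0,0,0,0, 0,0,-0.3,0,0,0,0]'
```

```text
t: 12.75
eef_pos: [0.6184, 0.066, 0.0357]
tool_rot: [-0.004, 0.14, 0.99, -0.009]
contact_force: [0.0, 0.4, 0.0]
gripper_width: 0.001
t: 12.92
eef_pos: [0.6185, 0.0651, 0.03]
tool_rot: [-0.004, 0.14, 0.99, -0.009]
contact_force: [0.0, 0.3, 0.8]
gripper_width: 0.003
t: 13.08
eef_pos: [0.619, 0.0652, 0.029]
tool_rot: [-0.004, 0.14, 0.99, -0.008]
contact_force: [-6.8, -0.8, 17.9]
gripper_width: -0.002
```

The hold-down arm stopped at 18 N with the tip at the expected level height. I'll lift straight up, clear the view and check everything.

```bash
python3 -m handwheel '[0,0,4,0,0,0,0, 0,0,8,0,0,0,0, 0,0,12,0,0,0,0, 0,0,16,0,0,0,0, -4,3,17,0,0,0,0, -8,6,17,0,0,0,0, -11,9,17,0,0,0,0, -14,12,17,0,0,0,0]' ; python3 -m handwheel '[-4,4,0,0,0,0,0, -5,8,0,0,0,0,0, -6,12,0,0,0,0,0, -8,15,0,0,0,0,0, -8,15,0,0,0,0,0, -8,15,0,0,0,0,0]'
python3 - <<'E'
from h import *
t=read_camera("top");s=read_camera("side")
A=cv2.resize(t[170:305,225:360,::-1],(400,400),interpolation=cv2.INTER_CUBIC);B=cv2.resize(s[195:305,250:360,::-1],(400,400),interpolation=cv2.INTER_CUBIC)
cv2.imwrite("pics/fin.png",np.hstack([A,B]))
a=np.radians(-15.7);X=np.array([np.cos(a),np.sin(a),0]);Y=np.array([-np.sin(a),np.cos(a),0]);O=np.array([.6197,.0581,0])
hsv=cv2.cvtColor(t,cv2.COLOR_RGB2HSV);roi=np.zeros(hsv.shape[:2],bool);roi[172:305,225:360]=1
for nm,lo,hi,z in(("block",(12,90,90),(24,255,255),.048),("red",(0,150,60),(6,255,255),.065),("blue",(100,120,60),(125,255,255),.037)):
    k=cv2.inRange(hsv,lo,hi).astype(bool)&roi
    if nm=="blue":k[:,:258]=0
    k=cv2.morphologyEx(k.astype(np.uint8),cv2.MORPH_CLOSE,np.ones((5,5))) if nm=="blue" else k
    h=hull(k);r=ray("top",h,z)-O;print(nm,"jig x",(r@X).min(),(r@X).max(),"y",(r@Y).min(),(r@Y).max())
print(get_obs()["t"],get_obs()["eef_pos"])
E
```

```text
t: 13.75
eef_pos: [0.4909, 0.1726, 0.1993]
tool_rot: [-0.003, 0.141, 0.99, -0.008]
contact_force: [0.4, 0.5, 0.3]
gripper_width: -0.001
t: 14.25
eef_pos: [0.4083, 0.3264, 0.1991]
tool_rot: [-0.004, 0.137, 0.991, -0.008]
contact_force: [-0.0, -1.0, -0.5]
gripper_width: -0.006
block jig x 0.04015133537370944 0.07839127108993947 y -0.11236231611255888 0.08784028979534418
red jig x -0.00853889555718482 0.008200920077552434 y -0.02780410790567797 -0.0008681170452203978
blue jig x -0.07806752418614797 -0.019238125862038713 y -0.009862344977333407 0.008183820973318144
14.35 [0.4109226  0.32212711 0.19907389]
```

View pics/fin.png

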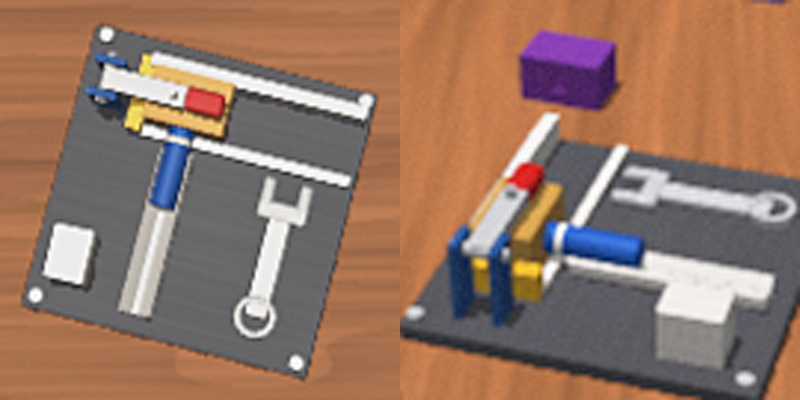

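```bash
python3 -c "
from station import *
print(hand_in())"
```

```text
the job is handed in; nothing more can be done
None
```

The job is done and was handed in at about 14.4 s of the 54 s allowed. The fingers did three pushes, in the order asked:
1. **Block:** I slid it about 65 mm along the channel to the yellow stop. It stalled there at about 13 N.
2. **Pin:** I pushed it along the cradle into the opening until it stalled at about 11 N.
3. **Hold-down arm:** I swung it down until it met its end stop, at about 18 N.

**Last checks, with the robot clear of everything:**
- **Pin:** the handle spans jig x -78 to -19 mm, so its shoulder is on the block's face at about -20 mm.
- **Arm:** the red grip spans jig y -28 to -1 mm, against -28 to +2 mm expected when level.
- **Block:** it is against the stop by eye in both views.
- **Bystanders:** the spare block, wrench and purple look-alike look unmoved. The rest were outside my last crops, and the arm never went near them.

**Checks that failed or disagreed:**
- **Fingertip height:** the shut fingertips were about 35 mm above the reported TCP. Pictures from several poses showed this, as did reading below floor height without touching. I allowed for it in every move.
- **Jig x:** where the pin stalled suggested my jig x estimate was about 3–4 mm off. The final top view did not show that error.
- **Block mask:** the final colour mask picked up wood instead of the block, so I have no measured block position at the end, only the stall and the pictures.
- **Forces during the swing:** the force readings between steps showed almost nothing, so I checked that part with a picture.
- **Picture budget:** I viewed 15 pictures, five over the budget of 10, mostly to sort out the fingertip height.

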